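# Check weight onto the sprung balance

## Task

Two brass check weights lie on their sides in wooden saddles. Take the longer one, stand it upright on the cork pad and let go of it; then take it again and lower it gently, foot down, through the open top of the glass shield so that it stands centred on the sprung balance pan, never driving the pan down to its stop, and let go. Leave the other weight and everything else on the bench where it is.

Things in the scene. Friction and masses are not known exactly. Their poses are not given: they have to be found in the camera images.
- long_weight: Longer check weight, brass, 135 mm, 0.7 to 0.95 kg. Origin: centre of the flat foot; own x runs along its axis from foot to head (x up = standing). Along x: 42 mm diameter to 75, cone, 16 mm neck from 85 to 102, 28 mm diameter head from 107 to 131. Centre of mass at about 47. At the start it lies level in either saddle, axis 50 mm above the bench, head roughly away from the robot.
- short_weight: The other check weight, lying in the other saddle: brass, 95 mm long, same 42 mm cylinder from 0 to 75 mm, small button head to 95 mm. Same axes. Leave alone.
- saddle_a: Fixed wooden saddle; origin: centre of its underside. Board 110 x 70 x 12 mm; rests 58 mm wide, 45 mm high at own x = 30 to 42 and -27 to -15 mm; end stop 50 mm wide, 45 mm high at x = 48 to 55. Between the rests the weight's cylinder is free on both sides, down to the board. The weight's foot lies at x = +45, its head overhangs towards -x.
- saddle_b: Second fixed saddle, the same as saddle_a. Either may hold the longer weight.
- cork_pad: Fixed square cork pad 110 x 110 x 8 mm on the bench. Origin: centre of its underside; its top is 8 mm higher.
- balance: Fixed sprung balance: round dark steel base 150 mm in diameter, 32 mm high, with an upright glass tube (draught shield) around the pan, inner diameter 104 mm, outer 112 mm, rim 135 mm above the bench, open at the top. Origin: centre of the underside; z up.
- pan: Steel balance pan inside the shield: flat disc, 72 mm diameter, 6 mm thick, with a scribed circle slightly larger than the weight's foot. Origin: centre of its top face, 70 mm above the bench when empty (65 mm below the shield's rim). Sinks straight down on a spring, 0.6 N per mm, stop at 30 mm; the longer weight sinks it 10 to 15 mm.
- sphere_a: Black iron corrector sphere, 100 mm, on a flat foot. Origin: centre of underside. Leave alone.
- sphere_b: The same as sphere_a. Leave alone.
- compass_bowl: Green glass compass bowl, 120 mm across, 65 mm high. Origin: centre of underside. Leave alone.
- gimbal_ring: Bronze gimbal ring lying flat, 124 mm across, 14 mm high. Origin: centre of underside. Leave alone.
Mind the look-alikes: they are no part of the job. What is shaped like the cork_pad but orange or turquoise is not meant.

How it is judged:
On the way:
1. the longer weight stands upright on the cork pad, let go (angle between long_weight's own x axis and vertical below 0.1 rad and horizontal distance between long_weight and cork_pad below 0.05 m and contact force between long_weight and cork_pad above 3 N and contact force between long_weight and the fingers below 0.1 N and linear speed of long_weight below 0.03 m/s), for 0.2 s.
At the end, for the whole second after the job is handed in: The longer weight stands upright (within 0.1 rad) on the balance pan, its foot centred within 8 mm, at rest and let go; the short weight, spheres, bowl and gimbal ring are within 20 mm of where they were (angle between long_weight's own x axis and vertical below 0.1 rad and horizontal distance between long_weight and pan below 0.008 m and contact force between long_weight and pan above 4 N and z of long_weight in the frame of pan between -0.004 and 0.004 m and contact force between long_weight and the fingers below 0.1 N and linear speed of long_weight below 0.02 m/s and distance of each of short_weight, sphere_a, sphere_b, compass_bowl, gimbal_ring from where it was at the start of the episode below 0.02 m); the robot touches nothing.
It fails at once if the pan is driven down to its stop (more than 27 mm down) (z of pan in the frame of balance below 0.043 m).
It fails at once if another thing on the bench is disturbed (moved more than 20 mm) (distance of any of short_weight, sphere_a, sphere_b, compass_bowl, gimbal_ring from where it was at the start of the episode above 0.02 m).
It also fails if it takes over 61 s, if anything falls off the work surface, if the arm or the gripper's body presses on something with over 40 N, if the wrist force passes 120 N, or if a joint passes its speed limit or range.

## Robot

A 6-joint arm with a two-finger parallel gripper is mounted at the origin on the work surface. World frame = base frame: x ahead of the robot, y to its left, z up, the work surface at z = 0. Lengths are in m, angles in rad, forces in N, time in s.
With the tool pointing down it reaches from about 0.3 to 0.75 m from the base axis. Payload 8.5 kg.
Tool frame: the origin (TCP) lies on the centre line of the jaws, within the pads' length; the fingertips stand r.tip_extent ahead of it and the grasp point (between the pads) lies 8 mm behind it (r.tip_extent is the distance from the TCP to the fingertips, in m); z points along the fingers, y is the line along which they close (so a half turn about z gives the same grasp; the last joint's range is limited). The gripper opens to 88 mm and grips with 3 to 60 N. Pads are 18 mm wide; open, the fingers measure 123 mm over their backs; the gripper's body (75 mm by 187 mm) begins 45 mm behind the grasp point.
Start: joints at [1.016, 0.381, 1.297, -0, 1.464, -0.215], TCP at [0.183, 0.519, 0.25] pointing down, gripper open.
Joint ranges: [-3.11, 3.11], [-0.89, 2.33], [0.22, 2.48], [-1.42, 4.56], [0.17, 2.85], [-2.88, 2.88]. Speed limits (rad/s): [2.39, 2.39, 3.14, 3.14, 3.14, 3.14].

## Interface

Orientations are given as [roll, pitch, yaw] about the fixed x, y, z axes, in that order (R = Rz(yaw) Ry(pitch) Rx(roll)).
In Python, from workcell import r gives the robot as it stands.
- The arm moves only by the tool play_rows, never from a script. Its arguments are lists of equal length, an entry for each row: "jaw": the opening, from -1 (shut) to 1 (fully open); "slide": the shift along the tool's x, y, z in cm, a list of three; "spin": the turn about the tool's z in rad. A call has exactly 10 rows; each row is the pose to reach, as a shift and turn from the pose commanded when the call began, along the tool's axes at that moment; what a row does not reach only later rows make up. A row lasts 1/12 s, in which the tool goes at most 41.7 mm and 7.16 degrees, less where a joint would pass 70% of its speed; a pose out of reach is approached as far as the arm can. A call with a gripper value outside its range is refused whole. The fingers move at their own pace and stop on an object; the grip force is fixed at half the most. Time passes only in rows, so rows that repeat a pose let the fingers close, or fill a call up. It gives the time, the measured TCP pose, the force, the opening and the grip force at its end, in the units of the state.
- r.state(): the state, without advancing time (a new reading comes with each control period).
- r.read_camera(name): name is "scene" or "top" or "wrist"; returns (picture, depth): 400x640x3 uint8, blue, green, red; 400x640 float32, m along the optical axis (not along the pixel's ray), 0 where there is no reading.
- r.calibration(name): a dict with "vertical_fov" (degrees; the focal length in pixels is half the picture's height over the tangent of half this angle, whatever the lens; pixels are square), "cx", "cy" (the principal point, pixels), "distortion" ([k1, k2, p1, p2, k3] as OpenCV has them; the pictures are not rectified), "world_from_camera" (4x4, takes a point from camera to world coordinates). Camera axes: x right, y down, z forward; pixel columns grow to the right and rows downward; lengths in m; the calibration is good to about 2 mm. A picture is of the moment at which its call begins: read the wrist's pose just before it. calibration takes no time and is no camera call; for the wrist camera it gives the pose at the moment of the call.
- r.sign_off(): hands the job in; it is judged then, once.
The state is a dict: "clock": time; "joint_pos": joint angles; "qd": joint speeds; "effort": joint torques, N m; "position": TCP position; "orientation": TCP orientation; "ft_force": force on the tool from outside, world axes, zero at the start; "ft_torque": the same for the moment, N m; "finger_gap": opening from 0.0 (shut) to 1.0 (fully open); "gripper_force": force on a finger pad.
Only numpy, scipy, OpenCV 4.12 (cv2) and the standard library are available. Lean on these libraries where they do the work, as an engineer would, in place of code of your own. Each camera call takes 0.05 s, during which the arm holds its last target. There are 200 camera calls.

## Working session

There is one attempt and no reset: what is moved stays moved. The work goes in short steps, Python scripts to look and compute and a tool call to move; the robot and the scene stay as the last step left them, time stands still between calls to the robot, and variables do not carry over. Pictures are saved under pics/ and viewed, at most 10 in all, crops included, and the job is handed in when it is done.

Besides the shell and the picture viewer there is one more tool, called after "Request:" by a JSON object that holds its "name" and its "arguments", one argument or row to a line. play_rows: Moves the arm, as the interface text tells. Its arguments: {"type":"object","properties":{"jaw":{"type":"array","items":{"type":"number"}},"slide":{"type":"array","items":{"type":"array","items":{"type":"number"}}},"spin":{"type":"array","items":{"type":"number"}}},"required":["jaw","slide","spin"]}

```bash
ls; mkdir -p pics; python3 - <<'E'
from workcell import r
import cv2,numpy as np
print(r.state(), r.tip_extent)
for n in("top","scene"):
    p,d=r.read_camera(n); c=r.calibration(n); print(n,c)
    cv2.imwrite(f"pics/{n}0.png",p); np.savez(f"pics/{n}0.npz",p=p,d=d,**{k:np.array(v) for k,v in c.items()})
E
```

```text
pics
{'clock': 0.0, 'joint_pos': array([ 1.01568871e+00,  3.81213452e-01,  1.29826799e+00,  8.58660662e-06,
        1.46358977e+00, -2.15262266e-01]), 'qd': array([-0.00030699, -0.00082708, -0.00124867,  0.0001518 , -0.0003739 ,
       -0.00159153]), 'effort': array([ 1.59101335e-03, -4.37931275e+01, -2.24556881e+01,  7.13540590e-02,
        3.52142716e-02, -9.22798836e-05]), 'position': array([0.18317542, 0.51831975, 0.24912595]), 'orientation': array([-3.14015004e+00, -3.24164090e-04,  2.80174614e+00]), 'ft_force': array([ 0.12605457,  0.17443803, -0.35924778]), 'ft_torque': array([-0.02952353, -0.03191668,  0.01482607]), 'gripper_force': 0.0, 'finger_gap': 0.9963913037963806} 0.011
top {'vertical_fov': 45.34157306696083, 'cx': 320.742708126228, 'cy': 202.47478614346875, 'distortion': array([0.02833322, 0.        , 0.        , 0.        , 0.        ]), 'world_from_camera': array([[ 9.04675234e-03, -9.95072294e-01,  9.87384723e-02,
         3.88492577e-01],
       [-9.99958277e-01, -9.12749211e-03, -3.66013712e-04,
         4.95981211e-04],
       [ 1.26544473e-03, -9.87310414e-02, -9.95113350e-01,
         1.48913247e+00],
       [ 0.00000000e+00,  0.00000000e+00,  0.00000000e+00,
         1.00000000e+00]])}
scene {'vertical_fov': 49.19325018517551, 'cx': 316.81913983900444, 'cy': 204.31477515189997, 'distortion': array([-0.00242953,  0.        ,  0.        ,  0.        ,  0.        ]), 'world_from_camera': array([[ 0.3663768 ,  0.75124799, -0.54899408,  1.08923703],
       [ 0.93033262, -0.28575465,  0.22983796, -0.25540998],
       [ 0.01578769, -0.5949544 , -0.80360439,  0.92923827],
       [ 0.        ,  0.        ,  0.        ,  1.        ]])}
```

View pics/top0.png

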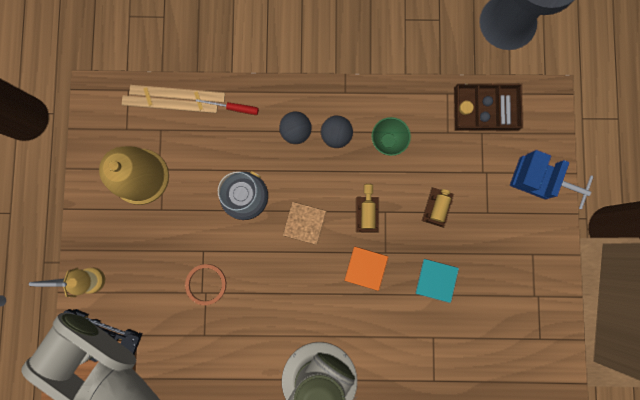

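View pics/scene0.png

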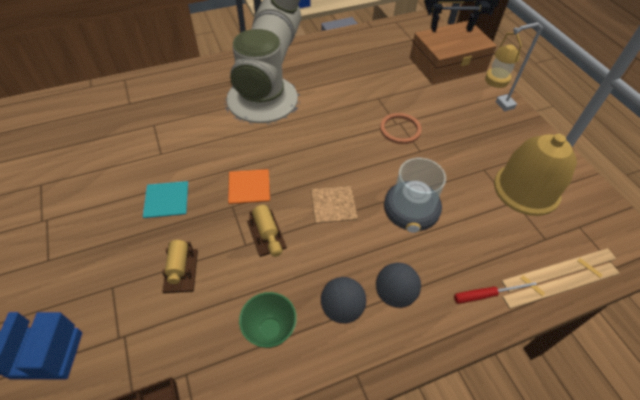

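The top picture shows the long weight at about (367,210), head up the picture (away from the robot) at (368,190). The short weight is at (439,207), the cork pad at (304,223), the balance at (241,194) and the bowl at (391,136). The scene view agrees. Next I'll measure these.

```bash
cat > h.py <<'E'
import cv2,numpy as np
def K(c,h=400):
    f=h/2/np.tan(np.radians(float(c["vertical_fov"]))/2)
    return np.array([[f,0,float(c["cx"])],[0,f,float(c["cy"])],[0,0,1]])
def rays(c,uv):
    n=cv2.undistortPoints(np.float64(uv).reshape(-1,1,2),K(c),np.float64(c["distortion"])).reshape(-1,2)
    T=np.array(c["world_from_camera"]); return T[:3,3],np.c_[n,np.ones(len(n))]@T[:3,:3].T
def onplane(c,uv,z):
    o,d=rays(c,uv); return o+d*((z-o[2])/d[:,2])[:,None]
def bydepth(c,mask,depth):
    v,u=np.nonzero(mask&(depth>0)); o,d=rays(c,np.c_[u,v]); return np.c_[u,v],o+d*depth[v,u][:,None]
E
python3 - <<'E'
from h import *
for n in("top","scene"):
    c=np.load(f"pics/{n}0.npz"); p,d=c["p"],c["d"]
    hsv=cv2.cvtColor(p,cv2.COLOR_BGR2HSV)
    yy,xx=np.mgrid[:400,:640]
    uv,P=bydepth(c,np.ones_like(d,bool),d)
    Z=np.zeros(d.shape);X=Z.copy();Y=Z.copy();Z[uv[:,1],uv[:,0]]=P[:,2];X[uv[:,1],uv[:,0]]=P[:,0];Y[uv[:,1],uv[:,0]]=P[:,1]
    np.savez(f"pics/{n}_xyz.npz",X=X,Y=Y,Z=Z)
    print(n,"bench z",np.median(Z[240:300,240:330] if n=="top" else Z[150:170,100:200]))
c=np.load("pics/top0.npz");p=c["p"];Zs=np.load("pics/top_xyz.npz");X,Y,Z=Zs["X"],Zs["Y"],Zs["Z"]
hsv=cv2.cvtColor(p,cv2.COLOR_BGR2HSV)
def comp(m,box):
    u0,u1,v0,v1=box;q=np.zeros(m.shape,bool);q[v0:v1,u0:u1]=m[v0:v1,u0:u1];return q
brass=(hsv[...,0]>15)&(hsv[...,0]<32)&(hsv[...,1]>120)&(hsv[...,2]>95)
for nm,b in(("long",(350,385,178,240)),("short",(420,460,185,232))):
    m=comp(brass,b); v,u=np.nonzero(m); print(nm,len(v),u.min(),u.max(),v.min(),v.max(),"zmed,max",np.median(Z[m]),Z[m].max())
    for row in range(v.min(),v.max()+1,4):
        k=u[v==row]; print(row,k.min() if len(k) else'',k.max() if len(k) else'', np.round(onplane(c,[[k.mean(),row]],.05)[0],4), round(Z[row,int(k.mean())],3))
m=comp((Z>0.004)&(Z<.02),(270,335,195,250)); print("cork",m.sum(),X[m].mean(),Y[m].mean(),Z[m].mean(),cv2.minAreaRect(np.float32(np.c_[X[m],Y[m]])))
b=(210,275,165,225)
for lo,hi in((.015,.045),(.055,.08),(.12,.15)):
    m=comp((Z>lo)&(Z<hi),b);print("bal",lo,m.sum(),(X[m].mean(),Y[m].mean(),np.median(Z[m]),cv2.minEnclosingCircle(np.float32(np.c_[X[m],Y[m]]))) if m.sum()>3 else'')
E
```

```text
top bench z -0.00031395122433164335
scene bench z 0.0001671127872429068
long 481 361 374 183 227 zmed,max 0.06447627921492116 0.07623312753793443
183 367 369 [ 0.5919 -0.1428  0.05  ] -0.002
187 364 372 [ 0.5797 -0.1428  0.05  ] 0.062
191 364 372 [ 0.5675 -0.1428  0.05  ] 0.064
195 366 370 [ 0.5553 -0.1428  0.05  ] 0.06
199 366 370 [ 0.5432 -0.1428  0.05  ] 0.057
203 362 374 [ 0.531  -0.1427  0.05  ] 0.071
207 362 374 [ 0.5189 -0.1427  0.05  ] 0.069
211 362 374 [ 0.5068 -0.1427  0.05  ] 0.066
215 362 374 [ 0.4947 -0.1427  0.05  ] 0.072
219 361 374 [ 0.4826 -0.1412  0.05  ] 0.065
223 361 374 [ 0.4706 -0.1412  0.05  ] 0.065
227 361 374 [ 0.4585 -0.1412  0.05  ] 0.068
short 411 431 450 189 221 zmed,max 0.0651623674731645 0.07598504452111277
189 441 446 [ 0.5756 -0.3709  0.05  ] 0.053
193 442 449 [ 0.5635 -0.3767  0.05  ] 0.057
197 437 449 [ 0.5513 -0.369   0.05  ] 0.065
201 435 449 [ 0.5391 -0.3658  0.05  ] 0.068
205 434 448 [ 0.527  -0.3626  0.05  ] 0.067
209 433 447 [ 0.5148 -0.3594  0.05  ] 0.072
213 432 445 [ 0.5027 -0.3547  0.05  ] 0.066
217 431 444 [ 0.4906 -0.3515  0.05  ] 0.07
221 440 443 [ 0.4787 -0.3633  0.05  ] 0.056
cork 1296 0.4723538654036518 0.054273898501828656 0.007812178524018343 ((0.47490137815475464, 0.05775883421301842), (0.1677396148443222, 0.19940419495105743), 0.5040940046310425)
bal 0.015 868 (np.float64(0.546197194937635), np.float64(0.22612752691054813), np.float64(0.0306434669918213), ((0.5564630031585693, 0.23881873488426208), 0.07655705511569977))
bal 0.055 572 (np.float64(0.5554634616756585), np.float64(0.2400852992427874), np.float64(0.0698543552559806), ((0.55362468957901, 0.23820874094963074), 0.05529489368200302))
bal 0.12 237 (np.float64(0.5557739037595585), np.float64(0.24076306628459856), np.float64(0.13316419232363597), ((0.5551221370697021, 0.23903104662895203), 0.05647546425461769))
```

```bash
python3 - <<'E'
import cv2
p=cv2.imread("pics/top0.png")[150:250,200:390]
cv2.imwrite("pics/crop1.png",cv2.resize(p,None,fx=4,fy=4,interpolation=cv2.INTER_CUBIC))
E
```

```text
(no output)
```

View pics/crop1.png

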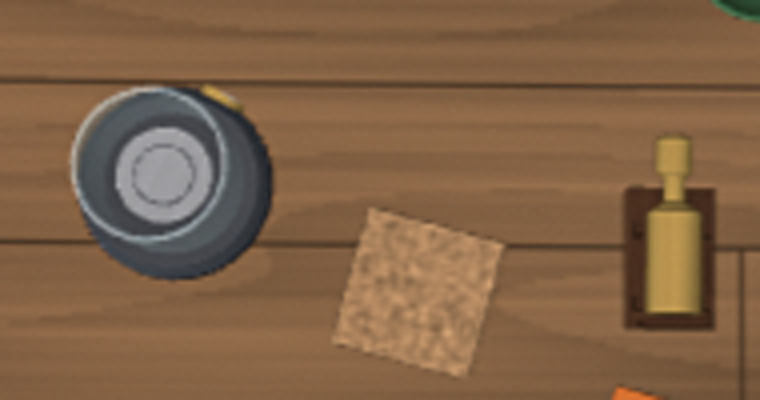

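The crop shows the pan's scribed circle at full-image pixel (240.8,193.5), the cork centre at (304.5,223) and the weight's axis at column 368, from row 184 to 228.5. The measured heights agree: bench 0, cork 8 mm, pan 70 mm, rim 133 mm. I'll move above the head now.

Request:
{"name": "play_rows", "arguments": {
  "jaw": [1,1,1,1,1,1,1,1,1,1],
  "slide": [
    [-3,-2.5,0],
    [-6,-5,0],
    [-9,-7.5,0],
    [-12,-10,0],
    [-15,-12.5,0],
    [-18,-15,0],
    [-21,-17.5,0],
    [-24,-20,0],
    [-27,-22.5,0],
    [-29.5,-24.6,0]
  ],
  "spin": [-0.05,-0.1,-0.15,-0.2,-0.25,-0.3,-0.34,-0.34,-0.34,-0.34]
}}

```text
clock: 0.93
position: [0.3802, 0.1861, 0.2497]
orientation: [-3.141, -0.0, 3.141]
ft_force: [-0.8, 0.7, 1.1]
finger_gap: 1.0
gripper_force: 0.0
```

```bash
cat >> h.py <<'E'
def rel(s,xyz,yaw):
    """slide (cm) and spin from the state s to the world pose xyz, yaw, tool down"""
    from scipy.spatial.transform import Rotation as R
    Rm=R.from_euler("xyz",s["orientation"]); t=Rm.inv().apply(np.array(xyz)-s["position"])*100
    return np.round(t,2), round(-((yaw-s["orientation"][2]+np.pi)%(2*np.pi)-np.pi),3)
E
python3 - <<'E'
from h import *
from workcell import r
s=r.state();print(s["clock"],s["position"],s["orientation"],rel(s,[.573,-.1425,.16],np.pi))
c=np.load("pics/top0.npz");p=c["p"];hsv=cv2.cvtColor(p,cv2.COLOR_BGR2HSV)
# pan: bright, unsaturated blob
m=((hsv[...,2]>120)&(hsv[...,1]<60)).astype(np.uint8); m[:]=m*0+np.where((np.hypot(*(np.mgrid[:400,:640]-np.array([193.5,240.8])[:,None,None]))<14),m,0)
M=cv2.moments(cv2.convexHull(cv2.findNonZero(m)));uv=[[M["m10"]/M["m00"],M["m01"]/M["m00"]]];print("pan",uv,M["m00"],onplane(c,uv,.07))
E
```

```text
0.9333 [0.38017828 0.18609417 0.24969765] [-3.14141423e+00 -4.50073400e-05  3.14105302e+00] (array([-19.3 , -32.85,   8.97]), np.float64(-0.001))
pan [[241.4247311827957, 193.98422939068098]] 465.0 [[0.55256659 0.23662222 0.07      ]]
```

Request:
{"name": "play_rows", "arguments": {
  "jaw": [1,1,1,1,1,1,1,1,1,1],
  "slide": [
    [-2,-3.4,0],
    [-4,-6.8,0],
    [-6,-10.2,0],
    [-8,-13.6,0],
    [-10,-17,0],
    [-12,-20.4,0],
    [-14,-23.8,0],
    [-16,-27.2,1],
    [-18,-30.6,2],
    [-19.3,-32.8,4]
  ],
  "spin": [0,0,0,0,0,0,0,0,0,0]
}}

```text
clock: 1.77
position: [0.5742, -0.1432, 0.2101]
orientation: [-3.14, 0.003, 3.14]
ft_force: [0.2, 0.4, -0.1]
finger_gap: 0.999
gripper_force: 0.0
```

```bash
python3 - <<'E'
from h import *
from workcell import r
s=r.state();c=r.calibration("wrist");p,d=r.read_camera("wrist");s=r.state()
np.savez("pics/wrist1.npz",p=p,d=d,**{k:np.array(v) for k,v in c.items()})
cv2.imwrite("pics/wrist1.png",p)
print(s["position"],s["orientation"],rel(s,[.573,-.1425,.058],np.pi))
E
```

```text
[ 0.57394164 -0.14527362  0.2045207 ] [ 3.14096965 -0.00377228  3.13787335] (array([ 0.04,  0.27, 14.65]), np.float64(-0.004))
```

View pics/wrist1.png

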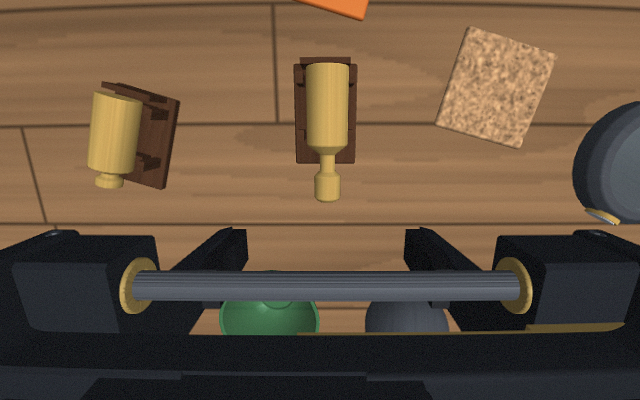

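The wrist picture shows the long weight with its head centred near (327,187) and its axis at column 327. The fingers are still beyond the head tip in this view, because the camera sits nearer the robot and looks obliquely. I'll measure the axis by casting rays onto z=50 mm.

```bash
python3 - <<'E'
from h import *
from workcell import r
c=np.load("pics/wrist1.npz");p,d=c["p"],c["d"];hsv=cv2.cvtColor(p,cv2.COLOR_BGR2HSV)
m=(hsv[...,0]>15)&(hsv[...,0]<32)&(hsv[...,1]>110)&(hsv[...,2]>80);q=np.zeros_like(m);q[55:215,300:360]=m[55:215,300:360]
for v in(70,90,110,130,160,176,182,188,194,199):
    u=np.nonzero(q[v])[0]; print(v,u.min(),u.max(),onplane(c,[[(u.min()+u.max())/2,v],[u.min(),v],[u.max()+1,v]],.05).round(4).tolist(), d[v,327])
uv,P=bydepth(c,q,d);print(P.min(0),P.max(0),np.percentile(P[:,2],[5,50,95]))
print(c["world_from_camera"].round(3).tolist())
s=r.state();print(s["clock"],s["position"],s["orientation"])
E
```

```text
70 306 348 [[0.4594, -0.141, 0.05], [0.4593, -0.1614, 0.05], [0.4594, -0.1197, 0.05]] 0.2538363
90 306 348 [[0.4778, -0.141, 0.05], [0.4777, -0.1617, 0.05], [0.4778, -0.1193, 0.05]] 0.25737384
110 307 347 [[0.4967, -0.141, 0.05], [0.4967, -0.1611, 0.05], [0.4967, -0.12, 0.05]] 0.26219913
130 307 347 [[0.5163, -0.141, 0.05], [0.5163, -0.1614, 0.05], [0.5163, -0.1196, 0.05]] 0.2673639
160 320 334 [[0.5469, -0.141, 0.05], [0.5469, -0.1483, 0.05], [0.5469, -0.1327, 0.05]] 0.2873043
176 314 350 [[0.5639, -0.1357, 0.05], [0.5639, -0.1548, 0.05], [0.5639, -0.1155, 0.05]] 0.28676477
182 310 344 [[0.5704, -0.141, 0.05], [0.5704, -0.1592, 0.05], [0.5704, -0.1218, 0.05]] 0.28777805
188 314 340 [[0.577, -0.141, 0.05], [0.577, -0.155, 0.05], [0.577, -0.126, 0.05]] 0.28939533
194 300 349 [[0.5836, -0.1437, 0.05], [0.5836, -0.1702, 0.05], [0.5837, -0.1162, 0.05]] 0.29087004
199 317 338 [[0.5892, -0.1405, 0.05], [0.5892, -0.1519, 0.05], [0.5892, -0.128, 0.05]] 0.29147452
[ 0.43552827 -0.17487401 -0.00122988] [ 0.62284938 -0.1017741   0.07313959] [0.05466594 0.0661329  0.07130372]
[[0.001, 0.966, 0.259, 0.508], [1.0, -0.001, -0.001, -0.142], [-0.0, 0.259, -0.966, 0.345], [0.0, 0.0, 0.0, 1.0]]
1.8167 [ 0.57394164 -0.14527362  0.2045207 ] [ 3.14096965 -0.00377228  3.13787335]
```

Request:
{"name": "play_rows", "arguments": {
  "jaw": [1,1,1,1,1,1,1,1,1,1],
  "slide": [
    [0,0,1],
    [0,0,3],
    [0,0,5],
    [0,0,7],
    [0,0,9],
    [0,0,10],
    [0,0,11],
    [0,0,11],
    [0,0,11],
    [0,0,11]
  ],
  "spin": [0,0,0,0,0,0,0,0,0,0]
}}

```text
clock: 2.65
position: [0.5729, -0.1397, 0.1008]
orientation: [-3.141, 0.002, -3.141]
ft_force: [-0.6, -0.2, 1.5]
finger_gap: 0.995
gripper_force: 0.0
```

Request:
{"name": "play_rows", "arguments": {
  "jaw": [1,1,1,1,1,1,1,1,1,1],
  "slide": [
    [-0.1,-0.2,0],
    [-0.15,-0.22,1],
    [-0.15,-0.22,2],
    [-0.15,-0.22,3],
    [-0.15,-0.22,4],
    [-0.15,-0.22,5],
    [-0.15,-0.22,5.7],
    [-0.15,-0.22,5.9],
    [-0.15,-0.22,5.9],
    [-0.15,-0.22,5.9]
  ],
  "spin": [0,0,0,0,0,0,0,0,0,0]
}}

```text
clock: 3.48
position: [0.5742, -0.1419, 0.0409]
orientation: [-3.141, 0.0, -3.141]
ft_force: [0.2, 0.6, 0.3]
finger_gap: 1.003
gripper_force: 0.0
```

Request:
{"name": "play_rows", "arguments": {
  "jaw": [0,-0.3,-0.6,-1,-1,-1,-1,-1,-1,-1],
  "slide": [
    [0,0,0],
    [0,0,0],
    [0,0,0],
    [0,0,0],
    [0,0,0],
    [0,0,0],
    [0,0,0],
    [0,0,0],
    [0,0,0],
    [0,0,0]
  ],
  "spin": [0,0,0,0,0,0,0,0,0,0]
}}

```text
clock: 4.32
position: [0.574, -0.1419, 0.0408]
orientation: [3.142, -0.0, -3.141]
ft_force: [-0.8, -0.3, 0.4]
finger_gap: 0.297
gripper_force: 29.7
```

Request:
{"name": "play_rows", "arguments": {
  "jaw": [-1,-1,-1,-1,-1,-1,-1,-1,-1,-1],
  "slide": [
    [0.3,0,-1],
    [0.6,0,-2.5],
    [1,0,-4],
    [1,0,-6],
    [1,0,-8],
    [1,0,-10],
    [1,0,-12],
    [1,0,-14],
    [1,0,-16],
    [1,0,-17]
  ],
  "spin": [0,0,0,0,0,0,0,0,0,0]
}}

```text
clock: 5.15
position: [0.5636, -0.1418, 0.2125]
orientation: [-3.141, 0.0, -3.141]
ft_force: [-0.9, -0.5, -8.4]
finger_gap: 0.299
gripper_force: 30.0
```

```bash
python3 - <<'E'
from h import *
from workcell import r
for n in("scene","top"):
    c=r.calibration(n);p,d=r.read_camera(n);np.savez(f"pics/{n}2.npz",p=p,d=d,**{k:np.array(v) for k,v in c.items()})
    if n=="scene": cv2.imwrite("pics/scene2.png",cv2.resize(p[80:290,150:450],None,fx=2.5,fy=2.5))
s=r.state();print(s["clock"],s["position"],s["ft_force"],s["ft_torque"],s["gripper_force"])
E
```

```text
5.25 [ 0.56367649 -0.14184802  0.21159483] [ -0.05865672  -0.88279104 -10.38953792] [ 0.01595736 -0.12778143  0.03127958] 30.000643730163574
```

View pics/scene2.png

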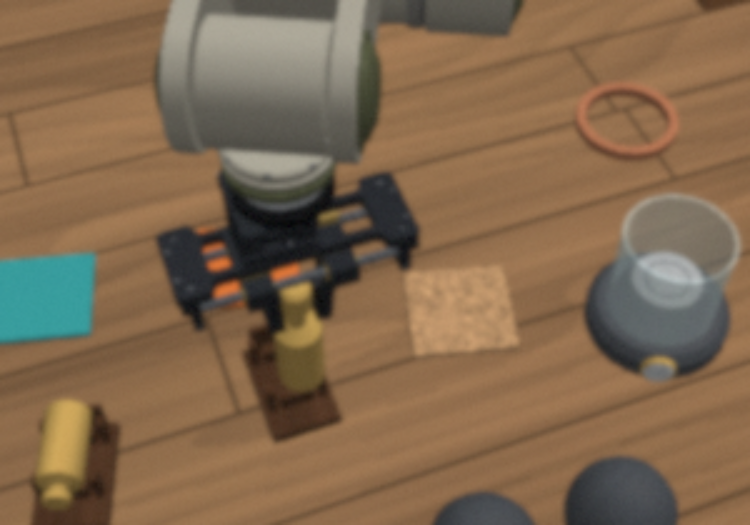

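The weight swung foot-down and hangs nearly upright between the fingers, at about (300,340) in the crop. I'll fit its axis to the depth points.

```bash
cat >> h.py <<'E'
def tilt(c,pos,lo,hi,rad=.16,ymid=None):
    """fit 21 mm cylinder to brass depth points below the grasp; returns head-plane point, direction"""
    from scipy.optimize import least_squares
    p,d=c["p"],c["d"];hsv=cv2.cvtColor(p,cv2.COLOR_BGR2HSV)
    m=(hsv[...,0]>15)&(hsv[...,0]<32)&(hsv[...,1]>90)&(hsv[...,2]>60)
    uv,P=bydepth(c,m,d);k=(np.hypot(P[:,0]-pos[0],P[:,1]-pos[1])<rad)&(P[:,2]>lo)&(P[:,2]<hi);P=P[k]
    z0=P[:,2].mean()
    def f(q):
        a=np.array([q[2],q[3],1]);a/=np.linalg.norm(a);v=P-[q[0],q[1],z0]
        return np.linalg.norm(np.cross(v,a),axis=1)-.021
    s=least_squares(f,[pos[0],pos[1],0,0],loss="soft_l1",f_scale=.002)
    return len(P),z0,s.x.round(4),np.abs(f(s.x)).mean().round(4),P
E
python3 - <<'E'
from h import *
for n in("scene",):
    c=np.load(f"pics/{n}2.npz");print(n,*tilt(c,[.5637,-.1418],.105,.172,.06)[:4])
    P=tilt(c,[.5637,-.1418],.08,.25,.06)[4];print(P.min(0),P.max(0))
E
```

```text
scene 301 0.13945863151745538 [ 0.5521 -0.1423  0.0561 -0.0017] 0.0005
[ 0.54402736 -0.16600893  0.10069357] [ 0.57656661 -0.12183487  0.24664677]
```

Request:
{"name": "play_rows", "arguments": {
  "jaw": [-1,-1,-1,-1,-1,-1,-1,-1,-1,-1],
  "slide": [
    [0.6,1.5,0],
    [1.5,3.5,0],
    [2.5,6,0],
    [3.6,8.5,0],
    [4.7,11,0],
    [5.8,13.5,1],
    [6.9,16,2.5],
    [7.9,18,4],
    [8.4,19.2,5],
    [8.6,19.6,6]
  ],
  "spin": [0,0,0,0,0,0,0,0,0,0]
}}

```text
clock: 6.08
position: [0.4753, 0.0561, 0.1486]
orientation: [3.14, -0.005, -3.14]
ft_force: [-0.3, -0.7, -9.5]
finger_gap: 0.301
gripper_force: 30.0
```

Request:
{"name": "play_rows", "arguments": {
  "jaw": [-1,-1,-1,-1,-1,-1,-1,-1,-1,-1],
  "slide": [
    [0,0,0.3],
    [0,0,0.6],
    [0,0,0.9],
    [0,0,1.2],
    [0,0,1.2],
    [0,0,1.2],
    [0,0,1.2],
    [0,0,1.2],
    [0,0,1.2],
    [0,0,1.2]
  ],
  "spin": [0,0,0,0,0,0,0,0,0,0]
}}

```text
clock: 6.92
position: [0.478, 0.0541, 0.1389]
orientation: [-3.142, 0.0, -3.141]
ft_force: [0.7, 0.1, -8.5]
finger_gap: 0.301
gripper_force: 30.0
```

```bash
cat >> h.py <<'E'
def look(n,tag,box=None,f=1):
    from workcell import r
    c=r.calibration(n);p,d=r.read_camera(n);c=dict(c,p=p,d=d);np.savez(f"pics/{n}{tag}.npz",**{k:np.array(v) for k,v in c.items()})
    if box: cv2.imwrite(f"pics/{n}{tag}.png",cv2.resize(p[box[2]:box[3],box[0]:box[1]],None,fx=f,fy=f))
    return c
E
python3 - <<'E'
from h import *
from workcell import r
c=look("scene",3);s=r.state();x=s["position"]
print(s["clock"],x,s["ft_force"],s["ft_torque"])
for lo,hi in((x[2]-.09,x[2]-.04),(x[2]-.1,x[2]-.045)): print(*tilt(c,x,lo,hi,.06)[:4])
E
```

```text
6.9667 [0.47798388 0.05408402 0.13884921] [ 0.78013197  0.31089928 -7.98272897] [ 0.02967107 -0.07631013  0.01297779]
200 0.07429338345852379 [0.4696 0.0532 0.0116 0.0009] 0.0008
218 0.06721083295526481 [ 0.4694  0.0533  0.016  -0.0041] 0.0008
```

Request:
{"name": "play_rows", "arguments": {
  "jaw": [-1,-1,-1,-1,-1,-1,-1,-1,-1,-1],
  "slide": [
    [0,0,0.3],
    [0,0,0.6],
    [0,0,0.9],
    [0,0,1.2],
    [0,0,1.4],
    [0,0,1.6],
    [0,0,1.7],
    [0,0,1.8],
    [0,0,1.85],
    [0,0,1.85]
  ],
  "spin": [0,0,0,0,0,0,0,0,0,0]
}}

```text
clock: 7.8
position: [0.478, 0.0541, 0.1202]
orientation: [3.142, 0.0, -3.141]
ft_force: [0.4, -0.6, -9.5]
finger_gap: 0.302
gripper_force: 30.0
```

No contact yet, so I'll go lower in small steps.

Request:
{"name": "play_rows", "arguments": {
  "jaw": [-1,-1,-1,-1,-1,-1,-1,-1,-1,-1],
  "slide": [
    [0,0,0.05],
    [0,0,0.1],
    [0,0,0.15],
    [0,0,0.2],
    [0,0,0.2],
    [0,0,0.2],
    [0,0,0.2],
    [0,0,0.2],
    [0,0,0.2],
    [0,0,0.2]
  ],
  "spin": [0,0,0,0,0,0,0,0,0,0]
}}

```text
clock: 8.63
position: [0.478, 0.0541, 0.1183]
orientation: [-3.142, 0.0, -3.141]
ft_force: [-0.5, 0.3, -8.8]
finger_gap: 0.303
gripper_force: 30.0
```

Request:
{"name": "play_rows", "arguments": {
  "jaw": [-1,-1,-1,-1,-1,-1,-1,-1,-1,-1],
  "slide": [
    [0,0,0.05],
    [0,0,0.1],
    [0,0,0.15],
    [0,0,0.2],
    [0,0,0.25],
    [0,0,0.3],
    [0,0,0.3],
    [0,0,0.3],
    [0,0,0.3],
    [0,0,0.3]
  ],
  "spin": [0,0,0,0,0,0,0,0,0,0]
}}

```text
clock: 9.47
position: [0.4796, 0.0539, 0.1179]
orientation: [-3.141, 0.006, -3.141]
ft_force: [-2.8, 0.4, 19.0]
finger_gap: 0.303
gripper_force: 30.0
```

Request:
{"name": "play_rows", "arguments": {
  "jaw": [-1,-1,-1,-1,-1,-1,-1,-1,-1,-1],
  "slide": [
    [0.15,0,-0.1],
    [0.3,0,-0.1],
    [0.5,0,-0.1],
    [0.7,0,-0.1],
    [0.9,0,-0.1],
    [1.1,0,-0.1],
    [1.25,0,-0.1],
    [1.35,0,-0.1],
    [1.35,0,-0.1],
    [1.35,0,-0.1]
  ],
  "spin": [0,0,0,0,0,0,0,0,0,0]
}}

```text
clock: 10.3
position: [0.4671, 0.0538, 0.1184]
orientation: [-3.141, 0.008, -3.142]
ft_force: [2.8, -0.2, 12.1]
finger_gap: 0.304
gripper_force: 30.0
```

```bash
python3 - <<'E'
from h import *
from workcell import r
c=look("scene",4);s=r.state();x=s["position"]
print(s["clock"],x,s["ft_force"],s["ft_torque"])
print(*tilt(c,x,.018,.078,.06)[:4])
E
```

```text
10.35 [0.46710647 0.05377074 0.11837611] [ 2.66235701  0.44670858 12.14669648] [ 0.14117087 -0.56207911 -0.012407  ]
245 0.04847764457828566 [ 0.4654  0.0531 -0.0844  0.0036] 0.0008
```

Request:
{"name": "play_rows", "arguments": {
  "jaw": [-1,-1,-1,-1,-1,-0.3,-0.2,0,0.2,0.4],
  "slide": [
    [0,0,-0.1],
    [0,0,-0.15],
    [0,0,-0.15],
    [0,0,-0.15],
    [0,0,-0.15],
    [0,0,-0.15],
    [0,0,-0.15],
    [0,0,-0.15],
    [0,0,-0.15],
    [0,0,-0.15]
  ],
  "spin": [0,0,0,0,0,0,0,0,0,0]
}}

```text
clock: 11.18
position: [0.4642, 0.0541, 0.1175]
orientation: [3.142, -0.001, -3.141]
ft_force: [0.1, 0.3, 0.8]
finger_gap: 0.601
gripper_force: 0.0
```

```bash
python3 - <<'E'
from h import *
from workcell import r
c=look("scene",5,(200,420,110,260),3.4);s=r.state();x=s["position"]
print(s["clock"],x,s["ft_force"],s["ft_torque"],s["finger_gap"])
print(*tilt(c,x,.018,.078,.06)[:4])
E
```

```text
11.2333 [0.46427481 0.0541262  0.11757155] [-0.03463168  0.35951229  0.43090277] [ 0.05665777 -0.07338108 -0.01475179] 0.6463873932342761
217 0.048722328951262675 [0.47   0.0533 0.0257 0.0016] 0.0008
```

View pics/scene5.png

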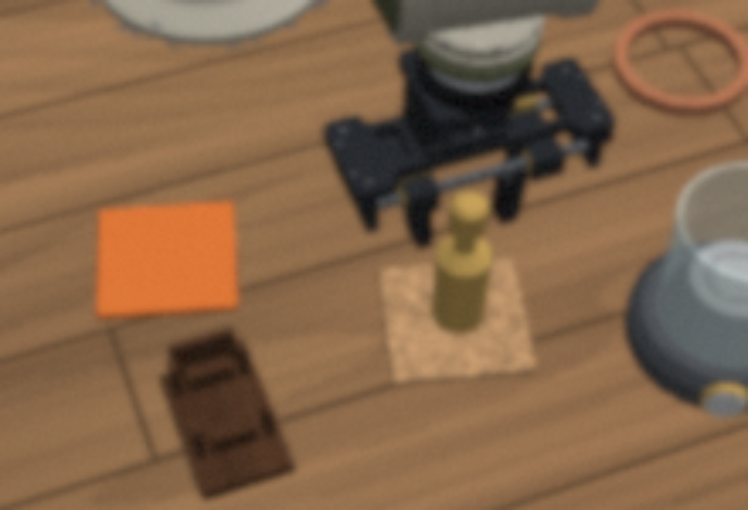

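The weight stands upright on the cork at crop (462,290), with the fingers open on both sides of the head. I'll let it settle and then measure it again.

Request:
{"name": "play_rows", "arguments": {
  "jaw": [0.5,0.5,0.5,0.5,0.5,0.5,0.5,0.5,0.5,0.5],
  "slide": [
    [0,0,0],
    [0,0,0],
    [0,0,0],
    [0,0,0],
    [0,0,0],
    [0,0,0],
    [0,0,0],
    [0,0,0],
    [0,0,0],
    [0,0,0]
  ],
  "spin": [0,0,0,0,0,0,0,0,0,0]
}}

```text
clock: 12.07
position: [0.4645, 0.0541, 0.1178]
orientation: [-3.142, 0.0, -3.141]
ft_force: [0.3, -1.1, -0.7]
finger_gap: 0.75
gripper_force: 0.0
```

```bash
python3 - <<'E'
from h import *
from workcell import r
c=look("scene",6);w=look("wrist",6);s=r.state();x=s["position"]
print(s["clock"],x,s["orientation"],s["finger_gap"])
print(*tilt(c,x,.018,.078,.06)[:4])
print(*tilt(w,x,.018,.078,.06)[:4])
for c in(c,w):
    P=tilt(c,x,.1,.15,.05)[4];print("head z",P[:,2].max(),P.min(0),P.max(0))
cv2.imwrite("pics/wrist6.png",w["p"])
E
```

```text
12.1667 [0.464485   0.05408892 0.11775666] [-3.14157568e+00  2.30739627e-05 -3.14141233e+00] 0.7497254550023499
229 0.048998437071539405 [ 0.4686  0.053   0.0069 -0.0044] 0.0008
894 0.05198463131685582 [ 4.704e-01  5.430e-02 -4.000e-04 -1.500e-03] 0.0001
head z 0.14524564591482547 [0.45764209 0.00950276 0.10019383] [0.48396748 0.06679016 0.14524565]
head z 0.14436578462671565 [0.45368817 0.00736614 0.10024123] [0.48381172 0.10216344 0.14436578]
```

View pics/wrist6.png

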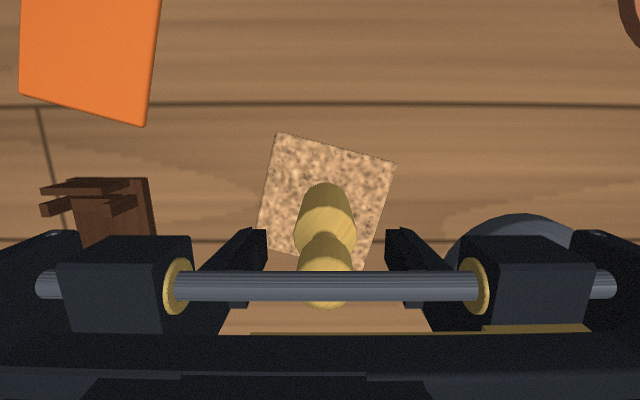

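The wrist view shows the weight upright on the cork, centred between the jaws at column 326. The cylinder fit puts it at (0.470, 0.054) with zero tilt. I'll centre the jaws on it, grip and lift.

Request:
{"name": "play_rows", "arguments": {
  "jaw": [0.5,0.5,0.5,0,-0.3,-0.6,-1,-1,-1,-1],
  "slide": [
    [-0.3,0,-0.1],
    [-0.57,0,-0.1],
    [-0.57,0,-0.1],
    [-0.57,0,-0.1],
    [-0.57,0,-0.1],
    [-0.57,0,-0.1],
    [-0.57,0,-0.1],
    [-0.57,0,-0.1],
    [-0.57,0,-0.1],
    [-0.57,0,-0.1]
  ],
  "spin": [0,0,0,0,0,0,0,0,0,0]
}}

```text
clock: 13.0
position: [0.4702, 0.054, 0.1187]
orientation: [-3.141, -0.0, -3.141]
ft_force: [-0.1, -1.5, 0.1]
finger_gap: 0.304
gripper_force: 30.0
```

Request:
{"name": "play_rows", "arguments": {
  "jaw": [-1,-1,-1,-1,-1,-1,-1,-1,-1,-1],
  "slide": [
    [0,0,0],
    [0,0,0],
    [0,0,-0.5],
    [0,0,-1.5],
    [0,0,-3.5],
    [0,0,-6],
    [0,0,-9],
    [0,0,-12],
    [0,0,-15],
    [0,0,-17]
  ],
  "spin": [0,0,0,0,0,0,0,0,0,0]
}}

```text
clock: 13.83
position: [0.4697, 0.0543, 0.2908]
orientation: [3.141, 0.0, -3.141]
ft_force: [0.8, -0.4, -8.9]
finger_gap: 0.302
gripper_force: 30.0
```

Request:
{"name": "play_rows", "arguments": {
  "jaw": [-1,-1,-1,-1,-1,-1,-1,-1,-1,-1],
  "slide": [
    [-0.2,0.3,0],
    [-0.6,0.8,0],
    [-1.2,1.5,0],
    [-1.9,2.4,0],
    [-2.7,3.5,0],
    [-3.6,4.6,0],
    [-4.6,5.9,0],
    [-5.6,7.2,0],
    [-6.6,8.5,0],
    [-7.6,9.8,0]
  ],
  "spin": [0,0,0,0,0,0,0,0,0,0]
}}

```text
clock: 14.67
position: [0.5469, 0.154, 0.2873]
orientation: [3.141, -0.002, -3.141]
ft_force: [-0.3, -0.1, -9.7]
finger_gap: 0.309
gripper_force: 30.0
```

Request:
{"name": "play_rows", "arguments": {
  "jaw": [-1,-1,-1,-1,-1,-1,-1,-1,-1,-1],
  "slide": [
    [-1,1.3,0],
    [-2,2.6,0],
    [-3,3.9,0],
    [-4,5.1,0],
    [-4.9,6.2,0],
    [-5.7,7.2,0],
    [-6.3,8,0],
    [-6.7,8.5,0],
    [-6.9,8.7,0],
    [-6.9,8.7,0]
  ],
  "spin": [0,0,0,0,0,0,0,0,0,0]
}}

```text
clock: 15.5
position: [0.6154, 0.24, 0.2875]
orientation: [-3.141, -0.002, -3.141]
ft_force: [0.8, -0.5, -9.8]
finger_gap: 0.301
gripper_force: 30.0
```

```bash
python3 - <<'E'
from h import *
from workcell import r
w=look("wrist",7);s=r.state();x=s["position"]
print(s["clock"],x,s["orientation"],s["ft_torque"])
print(*tilt(w,x,x[2]-.1,x[2]-.04,.06)[:4])
g=cv2.cvtColor(w["p"],cv2.COLOR_BGR2HSV)
uv,P=bydepth(w,np.ones(w["d"].shape,bool),w["d"])
k=(abs(P[:,2]-.07)<.006)&(np.hypot(P[:,0]-.555,P[:,1]-.239)<.045)
Q=P[k];print(k.sum(),Q.mean(0),np.median(Q[:,2]),cv2.minEnclosingCircle(np.float32(Q[:,:2])),cv2.minAreaRect(np.float32(Q[:,:2])),uv[k].mean(0))
k=(abs(P[:,2]-.133)<.005)&(np.hypot(P[:,0]-.555,P[:,1]-.239)<.07);Q=P[k];print("rim",k.sum(),cv2.minEnclosingCircle(np.float32(Q[:,:2])))
cv2.imwrite("pics/wrist7.png",w["p"])
E
```

```text
15.55 [0.61513894 0.23943929 0.28793517] [-3.14121712e+00 -1.19688610e-03 -3.14107698e+00] [-0.01419982 -0.007735   -0.01635354]
781 0.22231065140190504 [ 0.6159  0.2404 -0.0041  0.0008] 0.0001
2785 [0.55396273 0.24025457 0.07048426] 0.07047395032603943 ((0.5545071959495544, 0.2405034601688385), 0.03608989715576172) ((0.5541679263114929, 0.24023014307022095), (0.0708928182721138, 0.07102146744728088), 89.29070281982422) [325.08976661 126.4021544 ]
rim 1636 ((0.5549473166465759, 0.2401452213525772), 0.05621745437383652)
```

View pics/wrist7.png

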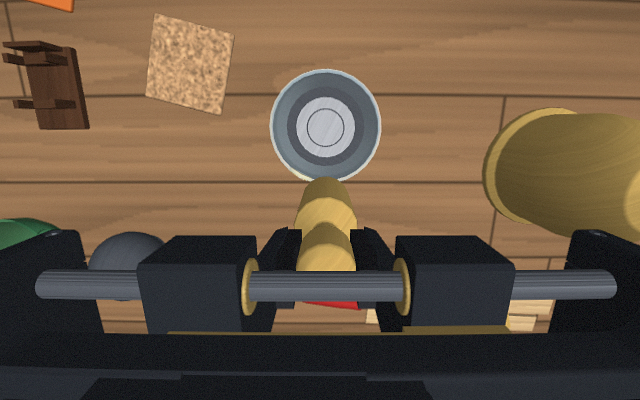

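The wrist view shows the pan's scribed circle at (325,127). The fitted pan centre is (0.5543,0.2403) with a radius of 36 mm, which matches the given size. The held weight hangs plumb at (0.6159,0.2404), so I need to shift +6.15 cm along the tool's x.

Request:
{"name": "play_rows", "arguments": {
  "jaw": [-1,-1,-1,-1,-1,-1,-1,-1,-1,-1],
  "slide": [
    [0.2,0,0],
    [0.7,0,0],
    [1.5,0,0],
    [2.5,0,0],
    [3.6,0,0],
    [4.6,0,0],
    [5.4,0,0],
    [5.9,0,0],
    [6.1,0,0],
    [6.15,0,0]
  ],
  "spin": [0,0,0,0,0,0,0,0,0,0]
}}

```text
clock: 16.38
position: [0.5534, 0.239, 0.2891]
orientation: [3.142, 0.0, -3.141]
ft_force: [0.5, 0.4, -9.1]
finger_gap: 0.307
gripper_force: 30.0
```

Request:
{"name": "play_rows", "arguments": {
  "jaw": [-1,-1,-1,-1,-1,-1,-1,-1,-1,-1],
  "slide": [
    [0,0,0],
    [0,0,0.2],
    [0,0,0.5],
    [0,0,0.9],
    [0,0,1.3],
    [0,0,1.7],
    [0,0,2.1],
    [0,0,2.3],
    [0,0,2.4],
    [0,0,2.4]
  ],
  "spin": [0,0,0,0,0,0,0,0,0,0]
}}

```text
clock: 17.22
position: [0.5536, 0.2391, 0.2645]
orientation: [-3.142, -0.0, -3.141]
ft_force: [-0.8, 0.8, -8.5]
finger_gap: 0.304
gripper_force: 30.0
```

```bash
python3 - <<'E'
from h import *
from workcell import r
w=look("wrist",8);s=r.state();x=s["position"]
print(s["clock"],x,s["orientation"],s["ft_force"],s["ft_torque"])
print(*tilt(w,x,x[2]-.1,x[2]-.04,.06)[:4])
uv,P=bydepth(w,np.ones(w["d"].shape,bool),w["d"])
k=(abs(P[:,2]-.133)<.005)&(np.hypot(P[:,0]-.555,P[:,1]-.239)<.07);Q=P[k];print("rim",k.sum(),cv2.minEnclosingCircle(np.float32(Q[:,:2])))
E
```

```text
17.2667 [0.55368652 0.23913196 0.26477713] [-3.14158018e+00  1.18317709e-04 -3.14138811e+00] [ 0.57493023 -0.33311215 -8.73232985] [ 0.09013276 -0.00335772 -0.05176028]
787 0.19906345569008452 [ 5.539e-01  2.396e-01 -4.000e-04  6.000e-04] 0.0001
rim 1260 ((0.5547879338264465, 0.24003900587558746), 0.05606377497315407)
```

Request:
{"name": "play_rows", "arguments": {
  "jaw": [-1,-1,-1,-1,-1,-1,-1,-1,-1,-1],
  "slide": [
    [-0.05,0.08,0.2],
    [-0.05,0.08,0.8],
    [-0.05,0.08,1.8],
    [-0.05,0.08,2.8],
    [-0.05,0.08,3.8],
    [-0.05,0.08,4.8],
    [-0.05,0.08,5.8],
    [-0.05,0.08,6.6],
    [-0.05,0.08,7.1],
    [-0.05,0.08,7.3]
  ],
  "spin": [0,0,0,0,0,0,0,0,0,0]
}}

```text
clock: 18.1
position: [0.5539, 0.2398, 0.1907]
orientation: [-3.141, -0.001, -3.141]
ft_force: [0.0, 0.1, -9.2]
finger_gap: 0.298
gripper_force: 30.0
```

Request:
{"name": "play_rows", "arguments": {
  "jaw": [-1,-1,-1,-1,-1,-1,-1,-1,-1,-1],
  "slide": [
    [0,0,0.1],
    [0,0,0.25],
    [0,0,0.4],
    [0,0,0.55],
    [0,0,0.7],
    [0,0,0.85],
    [0,0,1],
    [0,0,1.1],
    [0,0,1.2],
    [0,0,1.2]
  ],
  "spin": [0,0,0,0,0,0,0,0,0,0]
}}

```text
clock: 18.93
position: [0.5541, 0.2399, 0.1796]
orientation: [-3.142, -0.0, -3.141]
ft_force: [-0.2, -0.4, -8.6]
finger_gap: 0.302
gripper_force: 30.0
```

Request:
{"name": "play_rows", "arguments": {
  "jaw": [-1,-1,-1,-1,-1,-1,-1,-1,-1,-1],
  "slide": [
    [0,0,0.1],
    [0,0,0.2],
    [0,0,0.3],
    [0,0,0.4],
    [0,0,0.5],
    [0,0,0.6],
    [0,0,0.7],
    [0,0,0.8],
    [0,0,0.8],
    [0,0,0.8]
  ],
  "spin": [0,0,0,0,0,0,0,0,0,0]
}}

```text
clock: 19.77
position: [0.5542, 0.2399, 0.1719]
orientation: [3.142, 0.0, -3.141]
ft_force: [-0.7, -1.1, -3.9]
finger_gap: 0.301
gripper_force: 30.0
```

Request:
{"name": "play_rows", "arguments": {
  "jaw": [-1,-1,-1,-1,-1,-1,-1,-1,-1,-1],
  "slide": [
    [0,0,0.1],
    [0,0,0.2],
    [0,0,0.3],
    [0,0,0.4],
    [0,0,0.5],
    [0,0,0.6],
    [0,0,0.6],
    [0,0,0.6],
    [0,0,0.6],
    [0,0,0.6]
  ],
  "spin": [0,0,0,0,0,0,0,0,0,0]
}}

```text
clock: 20.6
position: [0.5542, 0.2399, 0.1659]
orientation: [3.142, 0.0, -3.141]
ft_force: [-0.0, -1.2, -0.2]
finger_gap: 0.302
gripper_force: 30.0
```

```bash
python3 - <<'E'
from workcell import r
import numpy as np
f=[]
for i in range(4):
    r.read_camera("top"); s=r.state(); f.append(s["ft_force"])
print(s["clock"],s["position"],np.mean(f,0),s["ft_torque"])
E
```

```text
20.8 [0.55416777 0.23994145 0.16581715] [-0.25358157 -0.62425904 -0.0045727 ] [-0.15303661  0.04636822  0.04797034]
```

The vertical force is now zero, so the pan carries the weight. I'll open gently.

Request:
{"name": "play_rows", "arguments": {
  "jaw": [-0.38,-0.34,-0.3,-0.25,-0.2,-0.1,0,0.1,0.1,0.1],
  "slide": [
    [0,0,0],
    [0,0,0],
    [0,0,0],
    [0,0,0],
    [0,0,0],
    [0,0,0],
    [0,0,0],
    [0,0,0],
    [0,0,0],
    [0,0,0]
  ],
  "spin": [0,0,0,0,0,0,0,0,0,0]
}}

```text
clock: 21.63
position: [0.5541, 0.2399, 0.1657]
orientation: [3.142, -0.0, -3.141]
ft_force: [-0.2, 0.6, -1.1]
finger_gap: 0.548
gripper_force: 0.0
```

Request:
{"name": "play_rows", "arguments": {
  "jaw": [0.1,0.1,0.1,0.1,0.1,0.1,0.1,0.1,0.1,0.1],
  "slide": [
    [0,0,-0.2],
    [0,0,-0.6],
    [0,0,-1.2],
    [0,0,-2],
    [0,0,-3],
    [0,0,-4],
    [0,0,-5],
    [0,0,-7],
    [0,0,-9],
    [0,0,-10]
  ],
  "spin": [0,0,0,0,0,0,0,0,0,0]
}}

```text
clock: 22.47
position: [0.5546, 0.2401, 0.269]
orientation: [3.141, 0.004, -3.141]
ft_force: [0.0, -0.0, -0.5]
finger_gap: 0.556
gripper_force: 0.0
```

Request:
{"name": "play_rows", "arguments": {
  "jaw": [0.1,0.1,0.1,0.1,0.1,0.1,0.1,0.1,0.1,0.1],
  "slide": [
    [-0.5,0,0],
    [-1.5,0,0],
    [-2.5,0,0],
    [-3.5,0,0],
    [-4.5,0,0],
    [-5.5,0,0],
    [-6.5,0,0],
    [-7,0,0],
    [-7,0,0],
    [-7,0,0]
  ],
  "spin": [0,0,0,0,0,0,0,0,0,0]
}}

```text
clock: 23.3
position: [0.624, 0.2399, 0.265]
orientation: [-3.141, -0.001, -3.141]
ft_force: [-0.1, -0.2, -0.4]
finger_gap: 0.545
gripper_force: 0.0
```

```bash
python3 - <<'E'
from h import *
from workcell import r
w=look("wrist",9);s=r.state();x=s["position"]
print(s["clock"],x,s["orientation"],s["ft_force"])
print(*tilt(w,[.5543,.2403],.14,.2,.03)[:4])
P=tilt(w,[.5543,.2403],.05,.2,.03)[4];k=P[:,2]>P[:,2].max()-.004;print("top",P[k].mean(0),P[:,2].max(),P[:,2].min())
uv,P=bydepth(w,np.ones(w["d"].shape,bool),w["d"])
k=(abs(P[:,2]-.133)<.005)&(np.hypot(P[:,0]-.555,P[:,1]-.239)<.07);Q=P[k];print("rim",k.sum(),cv2.minEnclosingCircle(np.float32(Q[:,:2])))
cv2.imwrite("pics/wrist9.png",w["p"])
E
```

```text
23.35 [0.62384534 0.23994903 0.26534238] [-3.14143938e+00 -7.53375295e-04 -3.14132884e+00] [-0.9224328  -0.14458954  0.39049864]
1153 0.18879163314253464 [ 196.6857   17.9209 9927.2952  894.9066] 0.0011
top [0.55372425 0.24030726 0.18960412] 0.19175747768426588 0.12877969750516893
rim 2623 ((0.5550025105476379, 0.24015022814273834), 0.05622395500540733)
```

View pics/wrist9.png

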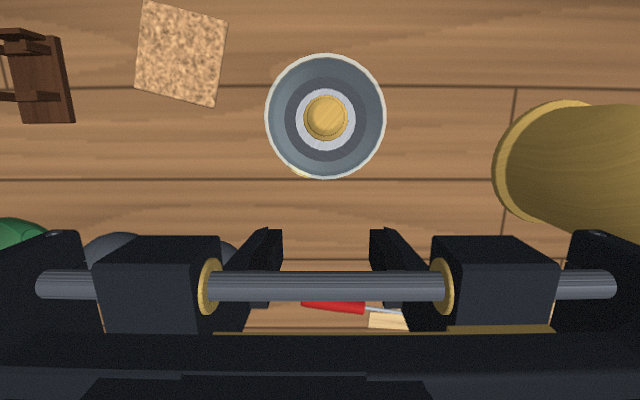

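The weight stands upright and concentric in the pan at (326,118). Its top is at z=0.190 m, centred about 1 mm from the pan axis, and the gripper is clear. I'll hand it in.

```bash
python3 -c "
from workcell import r
print(r.sign_off())"
```

```text
the job is handed in; nothing more can be done
None
```

I stood the longer weight on the cork pad and let go, then lowered it onto the balance pan, where it stands upright about 1 mm off centre with the gripper clear; I handed the job in at about 23 s, and no verdict came back.

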